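Sort tested modules into the pass and reject trays

TASK

Clear the four tested modules off the bench: those with a round tag go into the tray marked with a disc (pass), those with a bar tag into the tray marked with a bar (reject), the oblong modules in the oblong nests and the square ones in the square nests. Set each one down, without dropping it, so that it lies flat on the floor of its nest with its tag up. Leave the untagged housing and everything else on the bench where it stands.

Things in the scene. Friction and masses are not known exactly. Their poses are not given: they have to be found in the camera images.
- long_disc: black plastic module housing, oblong, 72 mm along its x, 34 along its y, 32 mm high, with a round white tag, 28 mm across, in the middle of its top: it has passed test. Origin: centre of its underside; z up. About 80 g. Stands loose on the bench at any yaw.
- long_bar: black plastic module housing, oblong, 72 mm along its x, 34 along its y, 32 mm high, with a white bar tag, 34 mm along its x by 8 mm, in the middle of its top: it is a reject. Origin: centre of its underside; z up. About 80 g. Stands loose on the bench at any yaw.
- square_disc: black plastic module housing, square, 46 x 46 mm, 32 mm high, with a round white tag, 28 mm across, in the middle of its top: it has passed test. Origin: centre of its underside; z up. About 80 g. Stands loose on the bench at any yaw.
- square_bar: black plastic module housing, square, 46 x 46 mm, 32 mm high, with a white bar tag, 34 mm along its x by 8 mm, in the middle of its top: it is a reject. Origin: centre of its underside; z up. About 80 g. Stands loose on the bench at any yaw.
- tray_disc: fixed aluminium tray, 190 (x) by 64 mm (y), the PASS tray: a white disc, 28 mm across on a black patch at its +x end. Floor 4 mm thick; nests framed by 4 mm ribs, tops 14 mm above bench: oblong, 82 x 44 mm inside, long side along x, centre x = -50 mm; square, 56 x 56 mm, centre x = +23 mm. Origin: centre of its underside. Far middle, lying across the bench, left or right.
- tray_disc_long (a point): centre of the floor of the oblong nest of the pass tray, 4 mm above the bench; axes as the tray's
- tray_disc_square (a point): centre of the floor of the square nest of the pass tray, 4 mm above the bench; axes as the tray's
- tray_bar: fixed aluminium tray, 190 (x) by 64 mm (y), the REJECT tray: a white bar, 34 x 8 mm on a black patch at its +x end. Floor 4 mm thick; nests framed by 4 mm ribs, tops 14 mm above bench: oblong, 82 x 44 mm inside, long side along x, centre x = -50 mm; square, 56 x 56 mm, centre x = +23 mm. Origin: centre of its underside. Far middle, lying across the bench, left or right.
- tray_bar_long (a point): centre of the floor of the oblong nest of the reject tray, 4 mm above the bench; axes as the tray's
- tray_bar_square (a point): centre of the floor of the square nest of the reject tray, 4 mm above the bench; axes as the tray's
- long_blank: black plastic module housing, oblong, 72 mm along its x, 34 along its y, 32 mm high, with NO tag, so not tested yet: a bystander to leave alone. Origin: centre of its underside; z up. About 80 g. Stands loose on the bench at any yaw.
- reel: bystander: grey reel of copper wire lying flat, 56 mm across, 28 mm high; origin centre of underside
- can_a: bystander: upright black capacitor can, 28 mm across, 50 mm high, close beside the square module with the round tag (gap about 8 mm, on that module's +x side); origin centre of underside
- can_b: bystander: the same kind of can, close beside the square module with the bar tag (on that module's -y side); origin centre of underside
- bottle: bystander: upright white bottle with red cap, 36 mm across, 105 mm high, in front of the gap between the trays; origin centre of underside
- battery_pack: bystander: battery holder lying flat, 50 (x) by 30 mm (y), 18 mm high, between the nearer middle places; origin centre of underside
- screwdriver: bystander: screwdriver, 170 mm long, lying beyond the trays; origin at the underside of its middle

How it is judged:
By the outcome, as a careful person would: the job done as asked, in the order asked, and still so for the second after the job is handed in, with the robot touching nothing.
It also fails if it takes over 72 s, if anything falls off the work surface, if the arm or the gripper's body presses on something with over 40 N, if the wrist force passes 120 N, or if a joint passes its speed limit or range.

ROBOT

A 6-joint arm with a two-finger parallel gripper is mounted at the origin on the work surface. World frame = base frame: x ahead of the robot, y to its left, z up, the work surface at z = 0. Lengths are in m, angles in rad, forces in N, time in s.
With the tool pointing down it reaches from about 0.275 to 0.825 m from the base axis. Payload 4.9 kg.
Tool frame: the origin (TCP) lies on the centre line of the jaws, within the pads' length; the fingertips stand tcp_to_tips ahead of it and the grasp point (between the pads) lies 6 mm ahead of it (tcp_to_tips is the distance from the TCP to the fingertips, in m); z points along the fingers, y is the line along which they close (so a half turn about z gives the same grasp; the last joint's range is limited). The gripper opens to 85 mm and grips with 20 to 120 N. Pads are 22 mm wide; open, the fingers measure 114 mm over their backs; the gripper's body (76 mm by 85 mm) begins 54 mm behind the grasp point. The pads swing forward as they close: fully open they stand 13 mm farther back than shut.
Start: joints at [-1.287, 0.326, -0.193, 1.052, 0, 1.437], TCP at [0.223, -0.503, 0.256] pointing down, gripper open.
Joint ranges: [-2.65, 2.65], [-0.97, 1.79], [-1.3, 1.35], [-1.93, 2.1], [-1.47, 1.37], [-3.14, 3.14]. Speed limits (rad/s): [2.57, 2.57, 3.14, 3.14, 3.14, 3.14].

INTERFACE

Orientations are given as a unit quaternion [w, x, y, z].
In Python, from cell import sense, snapshot, camera_params, hand_in, tcp_to_tips gives the robot as it stands. The module is installed in compiled form; this text tells all that it offers.
- The arm moves only by the shell command python3 -m handwheel 'ROWS' [FORCE]. ROWS is text: rows parted by semicolons, each of 7 numbers parted by spaces: the closure, from -1 (fully open) to 1 (shut), then the shift along the world's x, y, z normalised to -1 to 1, where 1 is 0.6 m, then the turn, a rotation vector about the world's x, y, z normalised to -1 to 1, where 1 is pi rad. A call has 1 to 12 rows; each row is the pose to reach, as a shift and turn from the pose commanded when the call began, turning the shorter way round; what a row does not reach only later rows make up. A row lasts 1/8 s, in which the tool goes at most 62.5 mm and 10.7 degrees, less where a joint would pass 70% of its speed; a pose out of reach is approached as far as the arm can. A call with a number of a shift or a turn outside -1 to 1 is refused whole. A call with a gripper value outside its range is refused whole. The fingers move at their own pace and stop on an object; FORCE is the grip in N (left out, the last holds). Time passes only in rows, so rows that repeat a pose let the fingers close. It gives the time, the measured TCP pose, the force, the opening and the grip force at its end, in the units of the state.
- sense(): the state, without advancing time (a new reading comes with each control period).
- snapshot(name): name is "scene" or "top"; returns the picture (480x640x3 uint8, blue, green, red); there is no depth.
- camera_params(name): a dict with "fx", "fy", "cx", "cy" (pixels), "D" ([k1, k2, p1, p2, k3] as OpenCV has them; the pictures are not rectified), "position" and "attitude" of the camera in the world. Camera axes: x right, y down, z forward; pixel columns grow to the right and rows downward; lengths in m; the calibration is good to about 2 mm. A picture is of the moment at which its call begins. camera_params takes no time and is no camera call.
- hand_in(): hands the job in; it is judged then, once.
The state is a dict: "t": time; "joint_pos": joint angles; "qvel": joint speeds; "tau": joint torques, N m; "tool_pos": TCP position; "tcp_rot": TCP orientation; "ft_force": force on the tool from outside, world axes, zero at the start; "torque": the same for the moment, N m; "gripper_width": opening from 0.0 (shut) to 1.0 (fully open); "gripper_force": force on a finger pad.
Only numpy, scipy, OpenCV 4.12 (cv2) and the standard library are available. Lean on these libraries where they do the work, as an engineer would, in place of code of your own. Each camera call takes 0.05 s, during which the arm holds its last target. There are 200 camera calls.

## Working session

There is one attempt and no reset: what is moved stays moved. The work goes in short steps, Python scripts to look and compute and a shell command to move; the robot and the scene stay as the last step left them, time stands still between calls to the robot, and variables do not carry over. Pictures are saved under pics/ and viewed, at most 10 in all, crops included, and the job is handed in when it is done.

```bash
mkdir -p pics; python3 - <<'E'
from cell import *
import cv2
for n in("scene","top"):
    cv2.imwrite(f"pics/{n}0.png",snapshot(n)); print(camera_params(n))
print(sense(),tcp_to_tips)
E
```

```text
{'fx': 528.3636402612572, 'fy': 528.3636402612572, 'cx': 318.0649565646425, 'cy': 233.83224884570308, 'D': array([0.04509755, 0.        , 0.        , 0.        , 0.        ]), 'position': array([ 0.86171581, -0.50444236,  0.94042036]), 'attitude': array([-0.26566436,  0.92710489,  0.25523841, -0.06893704])}
{'fx': 552.562498876517, 'fy': 552.562498876517, 'cx': 311.8641422620597, 'cy': 242.90086586158532, 'D': array([0.03268186, 0.        , 0.        , 0.        , 0.        ]), 'position': array([ 0.38194778, -0.00318383,  1.28614557]), 'attitude': array([-0.04649256,  0.70815657, -0.70194894,  0.06016978])}
{'t': 0.1, 'joint_pos': array([-1.28721840e+00,  3.26839346e-01, -1.93480493e-01,  1.05197498e+00,
        9.59605864e-06,  1.43661935e+00]), 'qvel': array([-0.00011824, -0.00090876,  0.00232946, -0.00033973,  0.00142651,
        0.00188222]), 'tau': array([ 2.22332628e-04, -4.44239223e+01,  2.63038105e+01,  7.91129773e-03,
       -2.09391087e-04, -8.17641507e-06]), 'tool_pos': array([ 0.22303234, -0.50223609,  0.25559794]), 'tcp_rot': array([-7.47515891e-04,  9.78264030e-01,  2.07361824e-01, -5.11324437e-05]), 'ft_force': array([-0.42009249,  0.18949365,  0.05842623]), 'torque': array([-0.02118403,  0.01185905,  0.0831089 ]), 'gripper_force': 0.0, 'gripper_width': 1.0004185524124023} 0.025
```

View pics/top0.png

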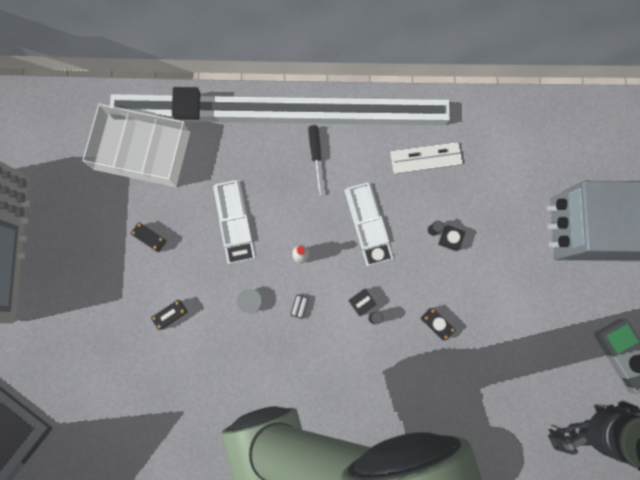

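View pics/scene0.png

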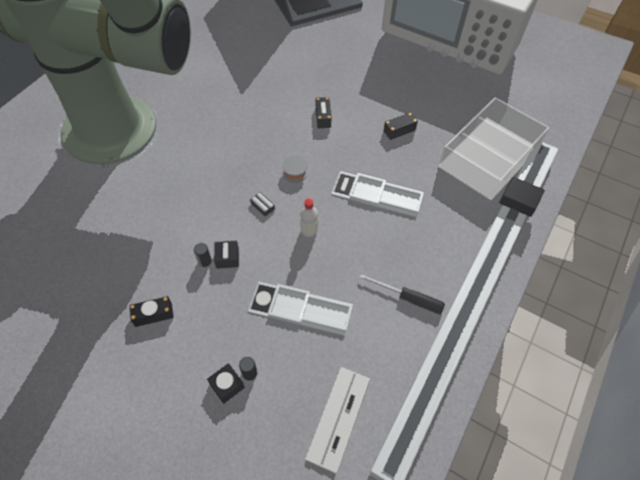

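Top view: long_bar (169,314), long_blank (149,236), square_bar (362,302) with can_b (376,318), long_disc (438,324), square_disc (452,237) with can_a (435,228). The reject tray is at (233,222), the pass tray at (369,223) and the bottle at (300,255). In the scene view the same items are at (323,108), (226,252), (150,310), (225,381); trays at (378,192) and (300,307).

```bash
cat > h.py <<'E'
import cv2, numpy as np
from cell import *
from scipy.spatial.transform import Rotation as R
def rays(n,px):
    c=camera_params(n);K=np.array([[c['fx'],0,c['cx']],[0,c['fy'],c['cy']],[0,0,1.]])
    u=cv2.undistortPoints(np.float64(px).reshape(-1,1,2),K,c['D'])[:,0]
    q=c['attitude'];M=R.from_quat([q[1],q[2],q[3],q[0]]).as_matrix()
    return c['position'],np.c_[u,np.ones(len(u))]@M.T
def cast(n,px,z):
    o,d=rays(n,px);return (o+d*((z-o[2])/d[:,2])[:,None])
def tri(a,b):
    o1,d1=rays('top',[a]);o2,d2=rays('scene',[b]);d1=d1[0];d2=d2[0]
    s=np.linalg.lstsq(np.c_[d1,-d2],o2-o1,rcond=None)[0]
    return (o1+s[0]*d1+o2+s[1]*d2)/2
def comp(mask,seed,r=4):
    n,l,st,c=cv2.connectedComponentsWithStats(mask.astype(np.uint8))
    x,y=map(int,seed);w=l[y-r:y+r+1,x-r:x+r+1];w=w[w>0]
    return (l==np.bincount(w).argmax()) if len(w) else None
def contour(m):
    return max(cv2.findContours(m.astype(np.uint8),cv2.RETR_EXTERNAL,cv2.CHAIN_APPROX_NONE)[0],key=len)[:,0]
def rect(P):
    (c,s,a)=cv2.minAreaRect(np.float32(P[:,:2]*1000));
    if s[0]<s[1]: s=s[::-1];a+=90
    return np.round(np.array(c)/1000,4),np.round(s,1),round((a+90)%180-90,1)
def wcent(img,m):   # centroid weighted by brightness over dilated tag
    m=cv2.dilate(m.astype(np.uint8),np.ones((3,3)))>0
    g=img.min(2).astype(float);w=np.clip(g-60,0,None)*m
    y,x=np.nonzero(m);return np.array([(x*w[y,x]).sum(),(y*w[y,x]).sum()])/w.sum()
E
python3 - <<'E'
from h import *
I={n:cv2.imread(f'pics/{n}0.png') for n in('top','scene')}
S={'long_disc':((440,324),(150,308)),'long_bar':((168,315),(323,108)),'square_disc':((454,237),(225,380)),'square_bar':((363,301),(226,251)),
 'tray_disc':((377,254),(263,298)),'tray_bar':((239,253),(345,183))}
for k,s in S.items():
    cs=[]
    for n,p in zip(('top','scene'),s):
        g=I[n].min(2);m=comp(g>130,p);c=wcent(I[n],m);cs.append(c)
        z=.032 if 'tray' not in k else .014
        P=cast(n,contour(m),z);d=comp(I[n].max(2)<75,p,12);D=cast(n,contour(d),z)
        print(k,n,m.sum(),cast(n,[c],z)[0].round(4),'tag',*rect(P),'| dark',d.sum(),*rect(D))
    print('  tri',tri(*cs).round(4))
for k,a,b in(('tray_disc',(369,215),(312,310)),('tray_bar',(232,210),(390,195))):
    for n,p in zip(('top','scene'),(a,b)):
        m=comp(I[n].min(2)>150,p,8);print(k,n,m.sum(),rect(cast(n,contour(m),.014)))
o=cast('top',[(149,236),(435,228),(376,318),(300,252),(249,300),(300,306)],.03);print(o.round(3))
# blown-up crops
T=I['top'];im=[cv2.resize(T[y-25:y+25,x-25:x+25],(260,260),interpolation=cv2.INTER_CUBIC) for x,y in((438,324),(452,237),(362,302),(169,314))]
T=I['scene'];im2=[cv2.resize(T[y-30:y+30,x-30:x+30],(200,260)[:1]*2,interpolation=cv2.INTER_CUBIC) for x,y in((150,310),(225,381),(226,252),(323,108))]
cv2.imwrite('pics/crops.png',np.vstack([np.hstack([cv2.resize(i,(200,200)) for i in im]),np.hstack(im2)]))
E
```

```text
long_disc top 137 [ 0.3922 -0.3143  0.032 ] tag [ 0.3929 -0.3139] [28.  27.5] 44.7 | dark 234 [ 0.3918 -0.3119] [73.1 34.3] 46.6
long_disc scene 183 [ 0.3931 -0.3137  0.032 ] tag [ 0.3925 -0.3139] [28.7 27.1] -50.0 | dark 625 [ 0.4018 -0.3179] [73.8 45.9] 45.3
  tri [ 0.3926 -0.314   0.0316]
long_bar top 74 [0.4081 0.2948 0.032 ] tag [0.408  0.2948] [34.3 10. ] -55.2 | dark 304 [0.4074 0.2898] [71.9 33.2] -55.3
long_bar scene 52 [0.4098 0.2953 0.032 ] tag [0.4093 0.2956] [32.7  9.5] -59.5 | dark 66 [0.3971 0.2892] [58.  17.5] -75.1
  tri [0.4088 0.2956 0.0311]
square_disc top 128 [ 0.5912 -0.3527  0.032 ] tag [ 0.5912 -0.3524] [28.  25.7] -89.4 | dark 256 [ 0.5892 -0.3488] [49.1 48.5] 69.6
square_disc scene 226 [ 0.5924 -0.3525  0.032 ] tag [ 0.5922 -0.3524] [27.7 27.4] 30.6 | dark 556 [ 0.5976 -0.3551] [52.8 46.6] -20.0
  tri [ 0.5918 -0.3527  0.0308]
square_bar top 69 [ 0.4399 -0.1427  0.032 ] tag [ 0.4398 -0.1428] [35.5  9.6] -54.4 | dark 233 [ 0.439  -0.1423] [44.2 41.2] -54.4
square_bar scene 74 [ 0.4413 -0.1425  0.032 ] tag [ 0.441  -0.1424] [32.7  7.9] -54.1 | dark 473 [ 0.447
[... 394 characters left out ...]
 0.014 ] tag [0.5519 0.1404] [35.2 10.1] -77.9 | dark 114 [0.5517 0.1402] [46.9 27.1] -77.9
tray_bar scene 65 [0.5577 0.1357 0.014 ] tag [0.5575 0.1359] [37.  10.5] -75.8 | dark 2 [0.5653 0.1137] [2.2 0. ] 31.0
  tri [0.5538 0.1423 0.0037]
tray_disc top 113626 (array([ 0.5361, -0.0653]), array([1233.5,  936.1]), -87.6)
tray_disc scene 17890 (array([ 0.7074, -0.0839]), array([608.5, 385.3]), -88.2)
tray_bar top 113626 (array([ 0.5361, -0.0653]), array([1233.5,  936.1]), -87.6)
tray_bar scene 7028 (array([0.7353, 0.302 ]), array([542.7, 232.2]), 60.3)
[[ 0.585  0.345  0.03 ]
 [ 0.611 -0.312  0.03 ]
 [ 0.403 -0.173  0.03 ]
 [ 0.552  0.     0.03 ]
 [ 0.441  0.114  0.03 ]
 [ 0.429 -0.001  0.03 ]]
```

View pics/crops.png

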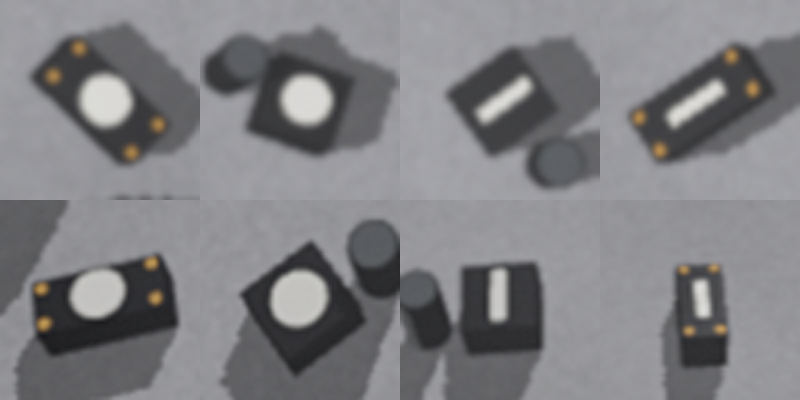

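The crops confirm the tags: the discs are on the 45° oblong and on the ~70° square. The bars give the yaw directly. The trays still need a tighter threshold.

```bash
python3 - <<'E'
from h import *
I={n:cv2.imread(f'pics/{n}0.png') for n in('top','scene')}
B={'tray_disc':{'top':(335,175,400,272),'scene':(240,275,360,340)},'tray_bar':{'top':(205,172,262,270),'scene':(325,165,430,222)}}
for k,b in B.items():
  tg=[]
  for n in b:
    x0,y0,x1,y1=b[n];g=I[n].min(2)[y0:y1,x0:x1]
    for t in (165,180):
        m=np.zeros(I[n].shape[:2],bool);m[y0:y1,x0:x1]=g>t
        c=contour(cv2.morphologyEx(m.astype(np.uint8),cv2.MORPH_CLOSE,np.ones((3,3))))
        print(k,n,t,np.median(g),rect(cast(n,c,.014)),rect(cast(n,c,0.0)))
    # tag = bright blob enclosed in patch
    s={('tray_disc','top'):(377,254),('tray_disc','scene'):(263,298),('tray_bar','top'):(239,253),('tray_bar','scene'):(345,183)}[k,n]
    m=comp((I[n].min(2)>165),s,3);c=wcent(I[n],m);tg.append(c);print(' tag',m.sum(),c.round(1),cast(n,[c],.014)[0,:2].round(4),cast(n,[c],.005)[0,:2].round(4),rect(cast(n,contour(m),.005))[1:])
  print(' tri',tri(*tg).round(4))
# gold dots on the long ones
for k,p in(('long_disc',(438,324)),('long_bar',(169,314))):
    x,y=p;h=cv2.cvtColor(I['top'],cv2.COLOR_BGR2HSV)[y-22:y+22,x-22:x+22]
    n,l,st,c=cv2.connectedComponentsWithStats(((h[...,1]>90)&(h[...,2]>90)).astype(np.uint8))
    P=cast('top',c[1:]+[x-22,y-22],.032);print(k,n-1,P[:,:2].round(4).tolist(),rect(P))
E
```

```text
tray_disc top 165 156.0 (array([ 0.6249, -0.1582]), array([195.2,  68.6]), 16.2) (array([ 0.6276, -0.1599]), array([197.3,  69.3]), 16.2)
tray_disc top 180 156.0 (array([ 0.6254, -0.1585]), array([191. ,  66.5]), 16.0) (array([ 0.6281, -0.1602]), array([193.1,  67.2]), 16.0)
 tag 107 [377.4 253.7] [ 0.5517 -0.1798] [ 0.5529 -0.1811] (array([26.4, 25.2]), 44.8)
tray_disc scene 165 150.0 (array([ 0.6283, -0.161 ]), array([189.5,  69.2]), 16.2) (array([ 0.6247, -0.1558]), array([192.3,  70.2]), 16.2)
tray_disc scene 180 150.0 (array([ 0.6285, -0.159 ]), array([186.1,  63.7]), 15.9) (array([ 0.625 , -0.1538]), array([188.9,  64.7]), 15.9)
 tag 141 [262.8 297.8] [ 0.5572 -0.184 ] [ 0.5542 -0.1809] (array([25.6, 25. ]), 79.8)
 tri [ 0.5535 -0.1809  0.0038]
tray_bar top 165 156.0 (array([0.6258, 0.1586]), array([194.4,  66.9]), 12.9) (array([0.6285, 0.1604]), array([196.5,  67.6]), 12.9)
tray_bar top 180 156.0 (array([0.6263, 0.1585]), array([191.2,  64.7]), 12.5) (array([0.629 , 0.1603]), array([193.4,  65.4]), 12.5)
 tag 44 [239.4 252.2] [0.552  0.1404] [0.5533 0.1415] (array([30.9,  7.4]), -77.9)
tray_bar scene 165 151.0 (array([0.628 , 0.1591]), array([195.1,  72.2]), 17.2) (array([0.6245, 0.1691]), array([198. ,  73.3]), 17.2)
tray_bar scene 180 151.0 (array([0.6295, 0.1584]), array([188.9,  66.2]), 12.2) (array([0.626 , 0.1685]), array([191.8,  67.2]), 12.2)
 tag 49 [344.3 183.6] [0.5575 0.1356] [0.5546 0.1419] (array([32.7,  8.8]), -78.3)
 tri [0.5539 0.142  0.0042]
long_disc 4 [[0.4208, -0.3001], [0.4054, -0.285], [0.3786, -0.3433], [0.3636, -0.3282]] (array([ 0.392 , -0.3141]), array([60.4, 21.5]), 45.7)
long_bar 4 [[0.434, 0.2761], [0.4165, 0.263], [0.3999, 0.3256], [0.3821, 0.3128]] (array([0.4082, 0.2943]), array([60.9, 21.9]), -55.3)
```

```bash
python3 -m handwheel '-1 .2825 .315 -.1 0 0 .1206;-1 .2825 .315 -.2 0 0 .1206;-1 .2825 .315 -.25 0 0 .1206;-1 .2825 .315 -.25 0 0 .1206;-1 .2825 .315 -.25 0 0 .1206;-1 .2825 .315 -.25 0 0 .1206;-1 .2825 .315 -.3 0 0 .1206;-1 .2825 .315 -.34 0 0 .1206;-1 .2825 .315 -.36 0 0 .1206;-1 .2825 .315 -.36 0 0 .1206;-1 .2825 .315 -.36 0 0 .1206' 40
python3 - <<'E'
from h import *
s=sense();q=s['tcp_rot'];print(2*np.degrees(np.arctan2(q[2],q[1]))-90,s['joint_pos'].round(2))
E
```

```text
t: 1.48
tool_pos: [0.393, -0.3146, 0.0412]
tcp_rot: [0.001, 0.922, 0.388, 0.0]
ft_force: [0.9, 0.0, 0.0]
gripper_width: 1.003
gripper_force: 0.0
-44.381837377287965 [-0.82  0.5  -0.57  0.5  -0.    1.52]
```

```bash
python3 -m handwheel '1 0 0 0 0 0 0;1 0 0 0 0 0 0;1 0 0 0 0 0 0;1 0 0 0 0 0 0;1 0 0 0 0 0 0;1 0 0 0 0 0 0;1 0 0 .04 0 0 0;1 0 0 .1 0 0 0;1 0 0 .2 0 0 0;1 0 0 .25 0 0 0;1 0 0 .25 0 0 0' 40
python3 - <<'E'
from h import *
for n in('top','scene'): cv2.imwrite(f'pics/{n}1.png',snapshot(n))
a=cv2.imread('pics/top1.png');b=cv2.imread('pics/scene1.png')
cv2.imwrite('pics/v1.png',np.hstack([a[200:440,360:640],b[150:390,60:340]]))
E
```

```text
t: 2.85
tool_pos: [0.3938, -0.3149, 0.1925]
tcp_rot: [0.002, 0.922, 0.388, 0.001]
ft_force: [0.3, -0.1, -1.6]
gripper_width: 0.388
gripper_force: 40.2
```

View pics/v1.png

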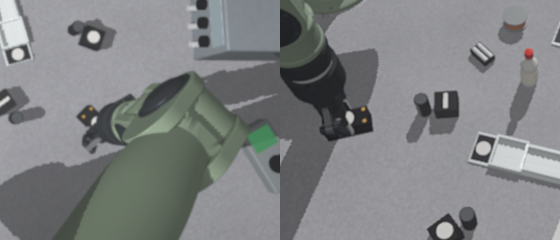

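The oblong disc module is held, hanging under the fingers at about (438,320) in the top view, and the neighbours have not moved. On to the pass tray's oblong nest.

```bash
python3 -m handwheel '1 .468 .2817 0 0 0 -.1639;1 .468 .2817 0 0 0 -.1639;1 .468 .2817 0 0 0 -.1639;1 .468 .2817 0 0 0 -.1639;1 .468 .2817 0 0 0 -.1639;1 .468 .2817 0 0 0 -.1639;1 .468 .2817 0 0 0 -.1639;1 .468 .2817 -.1 0 0 -.1639;1 .468 .2817 -.17 0 0 -.1639;1 .468 .2817 -.2 0 0 -.1639;1 .468 .2817 -.21 0 0 -.1639;1 .468 .2817 -.21 0 0 -.1639'
python3 - <<'E'
from h import *
s=sense();q=s['tcp_rot'];print(2*np.degrees(np.arctan2(q[2],q[1]))-90,s['tool_pos'])
for n in('top','scene'): cv2.imwrite(f'pics/{n}2.png',snapshot(n))
a=cv2.imread('pics/top2.png');b=cv2.imread('pics/scene2.png')
cv2.imwrite('pics/v2.png',cv2.resize(np.hstack([a[160:290,320:450],b[240:370,240:370]]),None,fx=3,fy=3,interpolation=cv2.INTER_CUBIC))
E
```

```text
t: 4.45
tool_pos: [0.674, -0.1453, 0.0653]
tcp_rot: [0.0, 0.99, 0.14, 0.001]
ft_force: [0.2, 0.4, -0.4]
gripper_width: 0.386
gripper_force: 40.1
-73.88088165707443 [ 0.67404899 -0.14525905  0.06528916]
```

View pics/v2.png

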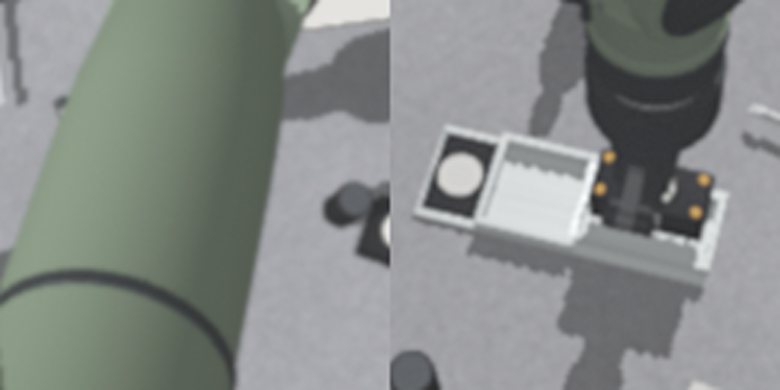

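The scene view shows the module above the oblong nest with all four gold dots visible. I'll check its centre from those dots.

```bash
cat >> h.py <<'E'
def gold(n,img,box,z):
    x0,y0,x1,y1=box;h=cv2.cvtColor(img,cv2.COLOR_BGR2HSV)[y0:y1,x0:x1]
    k,l,st,c=cv2.connectedComponentsWithStats(((h[...,1]>90)&(h[...,2]>80)&(h[...,0]<30)).astype(np.uint8))
    P=cast(n,c[1:]+[x0,y0],z);return st[1:,4],(c[1:]+[x0,y0]).round(1).tolist(),rect(P)
E
python3 - <<'E'
from h import *
print(gold('scene',cv2.imread('pics/scene2.png'),(300,280,352,330),.056))
print(gold('scene',cv2.imread('pics/scene0.png'),(120,285,190,340),.032))
E
```

```text
(array([12, 14, 14, 14], dtype=int32), [[312.5, 292.0], [344.3, 299.5], [309.5, 302.5], [341.5, 310.3]], (array([ 0.6749, -0.1441]), array([60.1, 22. ]), 16.3))
(array([15, 15, 17, 17], dtype=int32), [[165.1, 298.6], [131.9, 306.3], [166.4, 309.0], [132.9, 316.6]], (array([ 0.394 , -0.3139]), array([60.3, 21.7]), 45.5))
```

```bash
python3 -m handwheel '1 0 -.0017 -.012 0 0 0;1 0 -.0017 -.022 0 0 0;1 0 -.0017 -.03 0 0 0;1 0 -.0017 -.0333 0 0 0;1 0 -.0017 -.0333 0 0 0;1 0 -.0017 -.0333 0 0 0'
```

```text
t: 5.3
tool_pos: [0.6731, -0.1456, 0.0449]
tcp_rot: [-0.0, 0.99, 0.14, -0.0]
ft_force: [-3.4, 1.5, 5.0]
gripper_width: 0.389
gripper_force: 40.8
```

```bash
python3 -m handwheel '-.4 0 0 0 0 0 0;-.4 0 0 0 0 0 0;-.4 0 0 0 0 0 0;-.4 0 0 .03 0 0 0;-.4 0 0 .12 0 0 0;-1 0 0 .22 0 0 0;-1 0 0 .2417 0 0 0;-1 0 0 .2417 0 0 0'
```

```text
t: 6.3
tool_pos: [0.6743, -0.146, 0.1915]
tcp_rot: [0.001, 0.99, 0.14, 0.002]
ft_force: [0.1, 1.0, 0.2]
gripper_width: 0.999
gripper_force: 0.0
```

```bash
python3 -m handwheel '-1 -.1375 -.3445 0 0 0 .2994;-1 -.1375 -.3445 0 0 0 .2994;-1 -.1375 -.3445 0 0 0 .2994;-1 -.1375 -.3445 -.05 0 0 .2994;-1 -.1375 -.3445 -.1 0 0 .2994;-1 -.1375 -.3445 -.12 0 0 .2994;-1 -.1375 -.3445 -.12 0 0 .2994;-1 -.1375 -.3445 -.12 0 0 .2994'
python3 - <<'E'
from h import *
s=sense();q=s['tcp_rot'];print(2*np.degrees(np.arctan2(q[2],q[1]))-90,s['tool_pos'])
for n in('top','scene'): cv2.imwrite(f'pics/{n}3.png',snapshot(n))
b=cv2.imread('pics/scene3.png')
cv2.imwrite('pics/v3.png',cv2.resize(b[270:430,160:360],None,fx=3,fy=3,interpolation=cv2.INTER_CUBIC))
E
```

```text
t: 7.3
tool_pos: [0.5918, -0.3521, 0.1182]
tcp_rot: [0.001, 0.819, 0.574, 0.0]
ft_force: [-0.1, -0.4, 0.1]
gripper_width: 1.0
gripper_force: 0.0
-19.977600316536524 [ 0.59183474 -0.35205028  0.11822904]
```

View pics/v3.png

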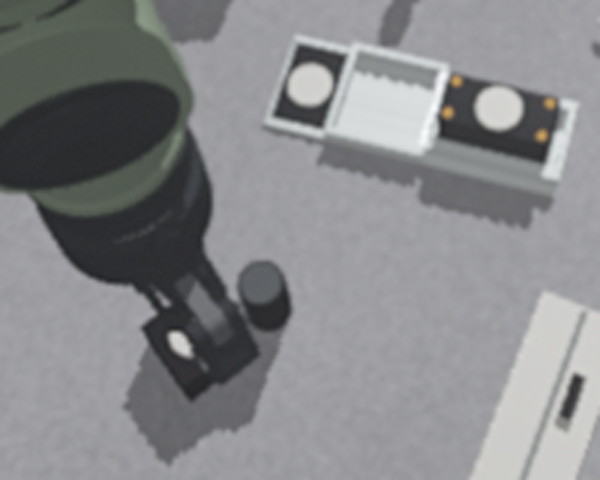

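The oblong disc module lies flat in its nest in the crop, and the open fingers straddle the square module clear of the can. I'll descend and grip.

```bash
python3 -m handwheel '-1 0 -.001 -.06 0 0 0;-1 0 -.001 -.11 0 0 0;-1 0 -.001 -.1283 0 0 0;-1 0 -.001 -.1283 0 0 0;-1 0 -.001 -.1283 0 0 0;1 0 -.001 -.1283 0 0 0;1 0 -.001 -.1283 0 0 0;1 0 -.001 -.1283 0 0 0;1 0 -.001 -.1283 0 0 0;1 0 -.001 -.1283 0 0 0' 40
```

```text
t: 8.65
tool_pos: [0.5916, -0.3535, 0.0414]
tcp_rot: [0.001, 0.819, 0.574, 0.0]
ft_force: [-0.1, -0.1, 6.3]
gripper_width: 0.525
gripper_force: 42.7
```

```bash
python3 -m handwheel '1 0 0 .03 0 0 0;1 0 0 .12 0 0 0;1 0 0 .22 0 0 0;1 0 0 .25 0 0 0;1 0 0 .25 0 0 0;1 0 0 .25 0 0 0'
python3 - <<'E'
from h import *
s=sense();q=s['tcp_rot'];print(2*np.degrees(np.arctan2(q[2],q[1]))-90,s['tool_pos'])
E
```

```text
t: 9.4
tool_pos: [0.5899, -0.3522, 0.1882]
tcp_rot: [-0.002, 0.819, 0.574, -0.001]
ft_force: [0.8, 0.5, -1.3]
gripper_width: 0.524
gripper_force: 42.0
-19.96890190651216 [ 0.58986572 -0.35220449  0.18819772]
```

```bash
python3 -m handwheel '1 .0213 .312 0 0 0 -.2994;1 .0213 .312 0 0 0 -.2994;1 .0213 .312 0 0 0 -.2994;1 .0213 .312 0 0 0 -.2994;1 .0213 .312 0 0 0 -.2994;1 .0213 .312 0 0 0 -.2994;1 .0213 .312 -.05 0 0 -.2994;1 .0213 .312 -.13 0 0 -.2994;1 .0213 .312 -.18 0 0 -.2994;1 .0213 .312 -.2 0 0 -.2994;1 .0213 .312 -.2 0 0 -.2994;1 .0213 .312 -.2 0 0 -.2994'
python3 - <<'E'
from h import *
s=sense();q=s['tcp_rot'];print(2*np.degrees(np.arctan2(q[2],q[1]))-90,s['tool_pos'])
for n in('top','scene'): cv2.imwrite(f'pics/{n}4.png',snapshot(n))
b=cv2.imread('pics/scene4.png')
cv2.imwrite('pics/v4.png',cv2.resize(b[250:380,220:380],None,fx=4,fy=4,interpolation=cv2.INTER_CUBIC))
E
```

```text
t: 10.9
tool_pos: [0.6047, -0.1663, 0.0716]
tcp_rot: [0.001, 0.99, 0.141, 0.001]
ft_force: [1.3, 1.2, 0.1]
gripper_width: 0.526
gripper_force: 41.9
-73.82734124351195 [ 0.60469758 -0.16628643  0.07160192]
```

View pics/v4.png

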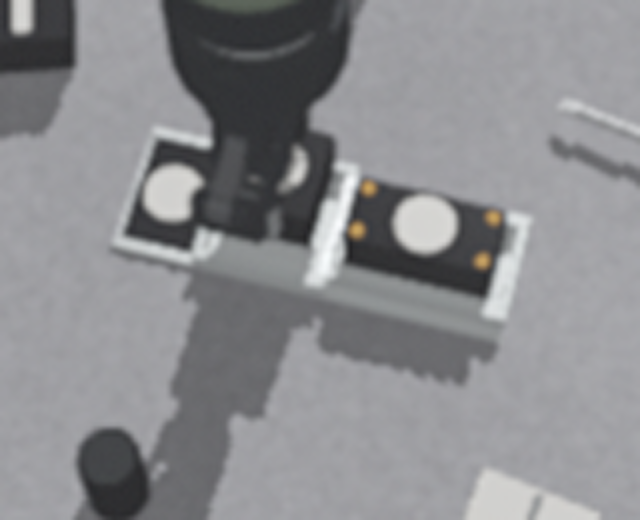

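The square module hangs above the square nest, with its far top edge at about (303,285)–(297.5,310) in the scene view. I'll check that edge against where it should be.

```bash
python3 - <<'E'
from h import *
u=np.array([.9608,.2773]);v=np.array([-.2773,.9608]);c=np.array([.6041,-.1661])
for p in cast('scene',[(303.2,284.5),(297.5,310)],.0622): d=p[:2]-c-[.001,0];print(p.round(4),d@u,d@v)
E
```

```text
[ 0.6219 -0.1403  0.0622] 0.023321382950794 0.020122103219835923
[ 0.6397 -0.1888  0.0622] 0.026942548397355076 -0.03143285036480377
```

```bash
python3 -m handwheel '1 -.002 0 -.015 0 0 0;1 -.002 0 -.028 0 0 0;1 -.002 0 -.036 0 0 0;1 -.002 0 -.042 0 0 0;1 -.002 0 -.044 0 0 0;1 -.002 0 -.044 0 0 0;1 -.002 0 -.044 0 0 0'
```

```text
t: 11.88
tool_pos: [0.6022, -0.1656, 0.0453]
tcp_rot: [0.0, 0.99, 0.14, -0.0]
ft_force: [-5.7, 3.0, 11.3]
gripper_width: 0.522
gripper_force: 43.3
```

```bash
python3 -m handwheel '-.4 0 0 0 0 0 0;-.4 0 0 0 0 0 0;-.4 0 0 0 0 0 0;-.4 0 0 .03 0 0 0;-.4 0 0 .12 0 0 0;-1 0 0 .22 0 0 0;-1 0 0 .242 0 0 0;-1 0 0 .242 0 0 0;-1 0 0 .242 0 0 0'
python3 - <<'E'
from h import *
s=sense();q=s['tcp_rot'];print(2*np.degrees(np.arctan2(q[2],q[1]))-90,s['tool_pos'])
E
```

```text
t: 13.0
tool_pos: [0.6015, -0.1654, 0.1877]
tcp_rot: [-0.001, 0.99, 0.14, -0.001]
ft_force: [1.1, -0.2, -0.6]
gripper_width: 1.004
gripper_force: 0.0
-73.85495798701334 [ 0.60153714 -0.16539584  0.18766456]
```

```bash
python3 -m handwheel '-1 -.2697 .0393 0 0 0 .1083;-1 -.2697 .0393 0 0 0 .1083;-1 -.2697 .0393 -.05 0 0 .1083;-1 -.2697 .0393 -.1 0 0 .1083;-1 -.2697 .0393 -.115 0 0 .1083;-1 -.2697 .0393 -.115 0 0 .1083;-1 -.2697 .0393 -.18 0 0 .1083;-1 -.2697 .0393 -.23 0 0 .1083;-1 -.2697 .0393 -.2472 0 0 .1083;-1 -.2697 .0393 -.2472 0 0 .1083;-1 -.2697 .0393 -.2472 0 0 .1083'
```

```text
t: 14.38
tool_pos: [0.4418, -0.1427, 0.0419]
tcp_rot: [0.001, 0.952, 0.306, 0.001]
ft_force: [-0.2, -0.3, 0.1]
gripper_width: 0.999
gripper_force: 0.0
```

```bash
python3 -m handwheel '1 0 0 0 0 0 0;1 0 0 0 0 0 0;1 0 0 0 0 0 0;1 0 0 0 0 0 0;1 0 0 0 0 0 0;1 0 0 .03 0 0 0;1 0 0 .12 0 0 0;1 0 0 .22 0 0 0;1 0 0 .25 0 0 0;1 0 0 .25 0 0 0;1 0 0 .25 0 0 0' 40
python3 - <<'E'
from h import *
s=sense();q=s['tcp_rot'];print(2*np.degrees(np.arctan2(q[2],q[1]))-90,s['tool_pos'])
E
```

```text
t: 15.75
tool_pos: [0.4399, -0.1419, 0.1897]
tcp_rot: [-0.001, 0.952, 0.306, -0.001]
ft_force: [-0.6, 0.4, -0.6]
gripper_width: 0.527
gripper_force: 41.4
-54.36504704769206 [ 0.43993916 -0.14185074  0.18974973]
```

```bash
python3 -m handwheel '1 0 0 .0833 0 0 0;1 .273 .493 .0833 0 0 -.1283;1 .273 .493 .0833 0 0 -.1283;1 .273 .493 .0833 0 0 -.1283;1 .273 .493 .0833 0 0 -.1283;1 .273 .493 .0833 0 0 -.1283;1 .273 .493 .0833 0 0 -.1283;1 .273 .493 0 0 0 -.1283;1 .273 .493 -.1 0 0 -.1283;1 .273 .493 -.18 0 0 -.1283;1 .273 .493 -.2 0 0 -.1283;1 .273 .493 -.2 0 0 -.1283'
python3 - <<'E'
from h import *
s=sense();q=s['tcp_rot'];print(2*np.degrees(np.arctan2(q[2],q[1]))-90,s['tool_pos'])
for n in('top','scene'): cv2.imwrite(f'pics/{n}5.png',snapshot(n))
b=cv2.imread('pics/scene5.png')
cv2.imwrite('pics/v5.png',cv2.resize(b[140:340,220:440],None,fx=3,fy=3,interpolation=cv2.INTER_CUBIC))
E
```

```text
t: 17.25
tool_pos: [0.6039, 0.1534, 0.0699]
tcp_rot: [0.0, 0.994, 0.109, -0.001]
ft_force: [-0.1, -0.3, 0.9]
gripper_width: 0.527
gripper_force: 41.4
-77.46189751588594 [0.60387065 0.1534266  0.06986437]
```

View pics/v5.png

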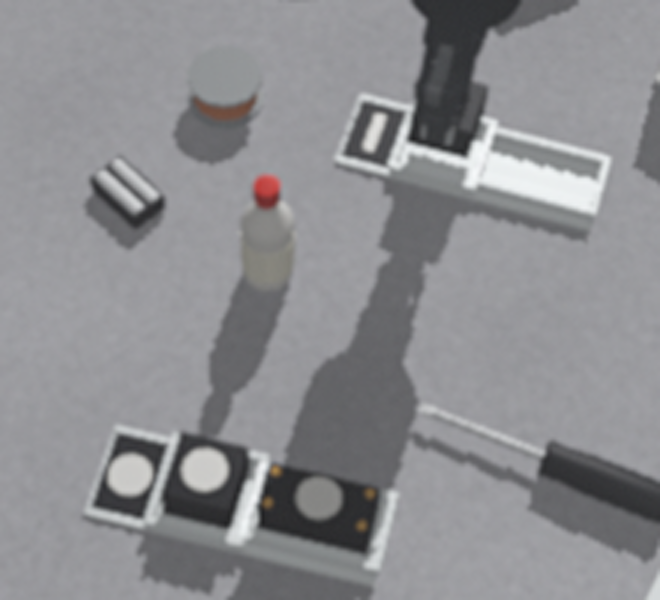

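Both disc modules sit in the pass tray, and the square bar module is over the reject tray's square nest. I'll lower it and release.

```bash
python3 -m handwheel '1 .0008 0 -.015 0 0 0;1 .0008 0 -.028 0 0 0;1 .0008 0 -.035 0 0 0;1 .0008 0 -.039 0 0 0;1 .0008 0 -.041 0 0 0;1 .0008 0 -.041 0 0 0;1 .0008 0 -.041 0 0 0'
```

```text
t: 18.23
tool_pos: [0.6052, 0.1536, 0.0464]
tcp_rot: [-0.0, 0.994, 0.109, 0.0]
ft_force: [-0.8, -0.6, 0.2]
gripper_width: 0.53
gripper_force: 41.4
```

```bash
python3 -m handwheel '1 0 0 -.0015 0 0 0;1 0 0 -.003 0 0 0;1 0 0 -.003 0 0 0'
```

```text
t: 18.6
tool_pos: [0.6052, 0.1536, 0.0456]
tcp_rot: [0.0, 0.994, 0.109, 0.0]
ft_force: [-3.6, -0.7, 7.9]
gripper_width: 0.526
gripper_force: 42.3
```

```bash
python3 -m handwheel '-.4 0 0 0 0 0 0;-.4 0 0 0 0 0 0;-.4 0 0 0 0 0 0;-.4 0 0 .03 0 0 0;-.4 0 0 .12 0 0 0;-1 0 0 .22 0 0 0;-1 0 0 .2417 0 0 0;-1 0 0 .2417 0 0 0'
```

```text
t: 19.6
tool_pos: [0.6058, 0.1537, 0.1914]
tcp_rot: [-0.0, 0.994, 0.109, 0.002]
ft_force: [-1.2, -0.3, -0.9]
gripper_width: 1.002
gripper_force: 0.0
```

```bash
python3 - <<'E'
from h import *
s=sense();print(s['joint_pos'].round(3),s['tool_pos'])
E
python3 -m handwheel '-1 0 0 0 0 0 .0594;-1 -.1 .1 0 0 0 .6233;-1 -.2 .2 0 0 0 .6233;-1 -.3278 .2358 0 0 0 .6233;-1 -.3278 .2358 0 0 0 .6233;-1 -.3278 .2358 0 0 0 .6233;-1 -.3278 .2358 0 0 0 .6233;-1 -.3278 .2358 0 0 0 .6233;-1 -.3278 .2358 0 0 0 .6233;-1 -.3278 .2358 -.05 0 0 .6233;-1 -.3278 .2358 -.1 0 0 .6233;-1 -.3278 .2358 -.115 0 0 .6233'
python3 - <<'E'
from h import *
s=sense();q=s['tcp_rot'];print(2*np.degrees(np.arctan2(q[2],q[1]))-90,s['tool_pos'],s['joint_pos'].round(3))
E
```

```text
[ 0.13   0.508 -0.084  0.976  0.     3.053] [0.60584091 0.1536994  0.19138292]
t: 21.1
tool_pos: [0.4058, 0.2937, 0.1174]
tcp_rot: [-0.002, 0.464, 0.886, -0.003]
ft_force: [-0.3, 0.1, -0.2]
gripper_width: 1.0
gripper_force: 0.0
34.67718181089478 [0.40582797 0.29372287 0.11739904] [ 0.479  0.385 -0.504  0.688 -0.     1.445]
```

```bash
python3 -m handwheel '-1 0 0 0 0 0 0;-1 0 0 -.06 0 0 0;-1 0 0 -.115 0 0 0;-1 0 0 -.1327 0 0 0;-1 0 0 -.1327 0 0 0;-1 0 0 -.1327 0 0 0;1 0 0 -.1327 0 0 0;1 0 0 -.1327 0 0 0;1 0 0 -.1327 0 0 0;1 0 0 -.1327 0 0 0;1 0 0 -.1327 0 0 0;1 0 0 -.1327 0 0 0' 40
```

```text
t: 22.6
tool_pos: [0.4088, 0.2953, 0.0414]
tcp_rot: [0.0, 0.464, 0.886, 0.0]
ft_force: [-0.7, -0.3, 6.4]
gripper_width: 0.386
gripper_force: 40.8
```

```bash
python3 -m handwheel '1 0 0 .03 0 0 0;1 0 0 .12 0 0 0;1 0 0 .22 0 0 0;1 0 0 .25 0 0 0;1 0 0 .25 0 0 0;1 0 0 .25 0 0 0'
```

```text
t: 23.35
tool_pos: [0.4074, 0.2946, 0.1894]
tcp_rot: [-0.001, 0.464, 0.886, -0.001]
ft_force: [-0.1, 1.4, -1.6]
gripper_width: 0.387
gripper_force: 40.2
```

```bash
python3 -m handwheel '1 .4455 -.2095 0 0 0 .3767;1 .4455 -.2095 0 0 0 .3767;1 .4455 -.2095 0 0 0 .3767;1 .4455 -.2095 0 0 0 .3767;1 .4455 -.2095 0 0 0 .3767;1 .4455 -.2095 0 0 0 .3767;1 .4455 -.2095 0 0 0 .3767;1 .4455 -.2095 -.1 0 0 .3767;1 .4455 -.2095 -.17 0 0 .3767;1 .4455 -.2095 -.2 0 0 .3767;1 .4455 -.2095 -.2 0 0 .3767;1 .4455 -.2095 -.2 0 0 .3767'
python3 - <<'E'
from h import *
s=sense();q=s['tcp_rot'];print(2*np.degrees(np.arctan2(q[2],q[1]))-90,s['tool_pos'])
b=snapshot('scene');cv2.imwrite('pics/scene6.png',b)
print(gold('scene',b,(360,160,430,222),s['tool_pos'][2]-.0414+.032))
cv2.imwrite('pics/v6.png',cv2.resize(b[140:240,310:440],None,fx=5,fy=5,interpolation=cv2.INTER_CUBIC))
E
```

```text
t: 24.85
tool_pos: [0.6769, 0.1695, 0.0724]
tcp_rot: [0.001, -0.109, 0.994, 0.0]
ft_force: [-0.4, -0.2, -1.0]
gripper_width: 0.386
gripper_force: 40.1
102.54431714848533 [0.67693075 0.16954553 0.07243731]
(array([7, 9, 8, 9], dtype=int32), [[391.4, 174.1], [389.0, 182.0], [419.6, 181.2], [417.3, 189.1]], (array([0.6783, 0.1705]), array([60.2, 21.7]), 12.8))
```

View pics/v6.png

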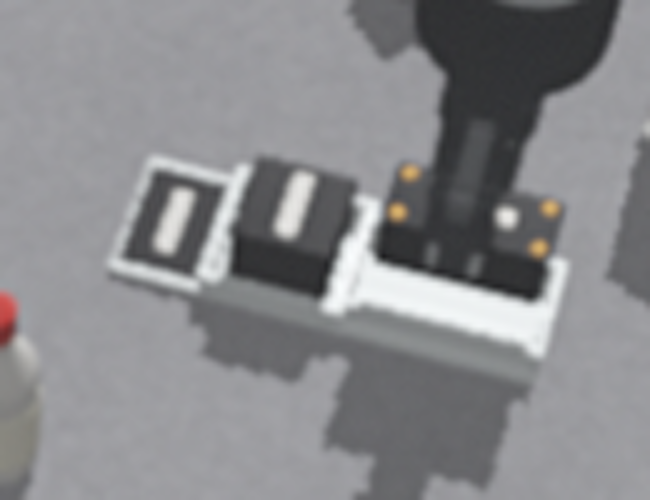

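Square bar module sits in its nest; the oblong bar module is centred over its nest to about 1.5 mm (dots at (391,174) to (417,189)). I'll lower it.

```bash
python3 -m handwheel '1 -.002 -.002 -.015 0 0 0;1 -.002 -.002 -.03 0 0 0;1 -.002 -.002 -.038 0 0 0;1 -.002 -.002 -.043 0 0 0;1 -.002 -.002 -.0455 0 0 0;1 -.002 -.002 -.0455 0 0 0;1 -.002 -.002 -.0455 0 0 0'
```

```text
t: 25.78
tool_pos: [0.6739, 0.1681, 0.0454]
tcp_rot: [-0.0, -0.109, 0.994, -0.0]
ft_force: [-6.9, -2.3, 12.5]
gripper_width: 0.382
gripper_force: 41.6
```

Contact with the floor at the expected height; release, lift away and look.

```bash
python3 -m handwheel '-.4 0 0 0 0 0 0;-.4 0 0 0 0 0 0;-.4 0 0 0 0 0 0;-.4 0 0 .03 0 0 0;-.4 0 0 .12 0 0 0;-1 0 0 .22 0 0 0;-1 0 0 .3 0 0 0;-1 -.3 .1 .4 0 0 0;-1 -.4 .1 .4 0 0 0;-1 -.4 .1 .4 0 0 0;-1 -.4 .1 .4 0 0 0'
python3 - <<'E'
from h import *
b=snapshot('scene');cv2.imwrite('pics/scene7.png',b);t=snapshot('top');cv2.imwrite('pics/top7.png',t)
cv2.imwrite('pics/v7.png',cv2.resize(b[140:350,220:440],None,fx=2.8,fy=2.8,interpolation=cv2.INTER_CUBIC))
for k,box,c,a in(('long_disc',(300,280,352,330),(.6742,-.1458),16.1),('long_bar',(360,160,430,222),(.6761,.1691),12.5)):
    print(k,gold('scene',b,box,.036)[2],c)
for k,p,c in(('square_disc',(288,296),(.6041,-.1661)),('square_bar',(368,182),(.6048,.1533))):
    m=comp(b.min(2)>130,p,3);print(k,m.sum(),cast('scene',[wcent(b,m)],.036)[0,:2].round(4),c)
E
```

```text
t: 27.15
tool_pos: [0.4374, 0.2274, 0.2842]
tcp_rot: [0.001, -0.109, 0.994, 0.0]
ft_force: [-0.1, 0.8, 0.1]
gripper_width: 0.998
gripper_force: 0.0
long_disc (array([ 0.6735, -0.1448]), array([60.4, 21.9]), 16.5) (0.6742, -0.1458)
long_bar (array([0.6757, 0.1688]), array([60.3, 22.1]), 12.8) (0.6761, 0.1691)
square_disc 182 [ 0.6026 -0.1647] (0.6041, -0.1661)
square_bar 188306 [ 0.6161 -0.0817] (0.6048, 0.1533)
```

View pics/v7.png

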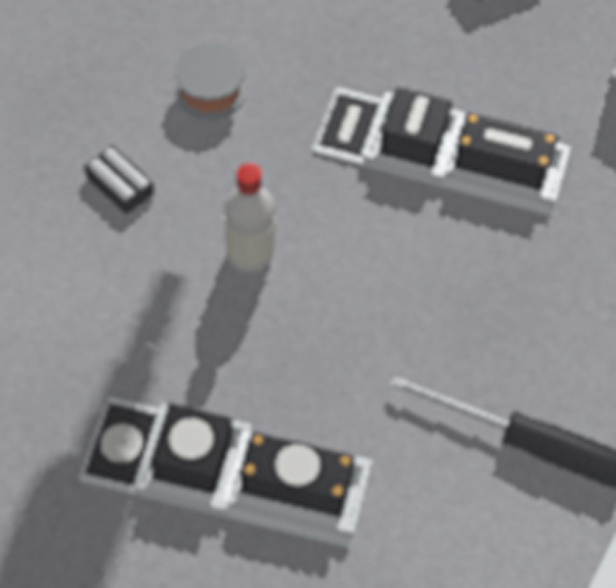

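All four modules sit in their nests with tags up. Last check on square_bar (tag at about (369,181)), and hand in if it is good.

```bash
python3 - <<'E'
from h import *
b=cv2.imread('pics/scene7.png');a=cv2.imread('pics/scene0.png')
m=comp(b.min(2)>165,(369,181),2);p=cast('scene',[wcent(b,m)],.036)[0,:2];print(m.sum(),p,rect(cast('scene',contour(m),.036)))
for n,(x,y) in dict(can_b=(202,254),can_a=(248,368),blank=(400,126),bottle=(309,215),batt=(262,204),reel=(294,168)).items():
    w=lambda i:np.median(i[y-9:y+10,x-9:x+10].astype(float),2)
    print(n,cv2.phaseCorrelate(w(a),w(b)))
if m.sum()<200 and np.hypot(*(p-[.6048,.1533]))<.004: print(hand_in())
E
```

```text
53 [0.60519506 0.15472397] (array([0.6049, 0.1549]), array([32.7,  8.9]), -76.9)
can_b ((-0.20837588967151, -0.025555048029147542), 1.0214587597170863)
can_a ((-0.07771982400351618, 0.22009534533967923), 0.8360102369466407)
blank ((-0.015649355895439143, 0.017033546013548673), 0.9984953489464811)
bottle ((0.03754998388805397, -0.016536371708133046), 0.9979995522649638)
batt ((-0.01855897275906493, 0.004251399833258063), 1.0006890603959273)
reel ((-0.0015487057278136263, -0.06664034805953101), 1.0017375430007949)
the job is handed in; nothing more can be done
None
```

The job is handed in: all four modules lie in their correct nests with tags up, each within about 2 mm of the nest centre, the bystanders I checked (all but the screwdriver) hadn't moved, and the last move ended at 27 s of the 72 s allowed.

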